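# Complete the round tin of thread spools

### The job

Finish packing the blue round tin: stand the two loose ivory thread spools upright in its two empty places, down on the tin's bottom, so that the ring of six round the middle spool is complete, and let go of them. Leave the navy spool where it stands.

Things in the scene. Friction and masses are not known exactly. Their poses are not given: they have to be found in the camera images.
- tin: Fixed open blue tin, 184 mm outside diameter, rim 40 high, bottom 4 thick, wall 3. Origin: underside centre, z up. Seven places 56 mm apart: middle and six round it. Five hold fixed ivory spools shaped like spool_a (core tops 99 mm, thread tops 59 mm above table). The two empty ones are centred 56 mm from the origin on its +x and -x axes, 10 mm play round a spool; fingers closing along its y axis have room.
- spool_a: A loose ivory (pale yellow-beige) spool of thread. It is a cylinder of thread, 46 mm diameter, 55 mm high, on a green core tube of 24 mm diameter that stands out 40 mm above the thread (95 mm in all), with a black hole on top; about 90 g. It starts upright on the table. Origin: centre of the underside; z up along the core. Take it by the core.
- spool_b: The other loose ivory spool, upright on the table, with the shape, size and origin of spool_a; either may go into either empty place. Mass about 90 g.
- spool_navy: A dark navy spool of thread, the same shape and size as the ivory ones; it does not belong in the tin and is to be left alone. Origin: centre of the underside.
There are look-alikes about, which are no part of the job. Leave any red look-alike of the spool_b alone.

How it is judged:
By the outcome, as a careful person would: the job done as asked, in the order asked, and still so for the second after the job is handed in, with the robot touching nothing.
It also fails if it takes over 51 s, if anything falls off the work surface, if the arm or the gripper's body presses on something with over 40 N, if the wrist force passes 120 N, or if a joint passes its speed limit or range.

### The arm

A 7-joint arm with a two-finger parallel gripper is mounted at the origin on the work surface. World frame = base frame: x ahead of the robot, y to its left, z up, the work surface at z = 0. Lengths are in m, angles in rad, forces in N, time in s.
With the tool pointing down it reaches from about 0.425 to 1.025 m from the base axis. Payload 9.4 kg.
Tool frame: the origin (TCP) lies at the very end of the fingers, on their centre line; the grasp point (between the pads) lies 19 mm behind it (pinch_z is the distance from the TCP to the grasp point, in m); z points along the fingers, x is the direction in which the jaws open and shut, and the axes are right-handed (so a half turn about z gives the same grasp; the last joint's range is limited). The gripper opens to 93 mm and grips with 3 to 60 N. Pads are 15 mm wide; open, the fingers measure 128 mm over their backs; the gripper's body (75 mm by 188 mm) begins 65 mm behind the grasp point.
Start: joints at [-1.349, 0.599, -0.003, 1.599, 0.002, 0.943, -0.08], TCP at [0.213, 0.693, 0.219] pointing down, gripper open.
Joint ranges: [-2.57, 2.57], [-0.35, 1.97], [-1.29, 1.29], [0.11, 2.56], [-1.05, 4.19], [0.11, 1.86], [-2.63, 2.63]. Speed limits (rad/s): [2.22, 2.22, 3.01, 3.01, 3.14, 3.14, 3.14].

### API

Orientations are given as a rotation vector (axis times angle).
In Python, from workcell import * gives the robot as it stands.
- The arm moves only by the tool arm_command, never from a script. Its argument "plan" is a list of rows, each a list of 4 numbers: the shift along the tool's x, y, z in cm, then the turn about the tool's z in rad. A call has 1 to 5 rows; each row is the pose to reach, as a shift and turn from the pose commanded when the call began, along the tool's axes at that moment; what a row does not reach only later rows make up. A row lasts 1/10 s, in which the tool goes at most 50 mm and 8.59 degrees, less where a joint would pass 70% of its speed; a pose out of reach is approached as far as the arm can. A call with a gripper value outside its range is refused whole. "gripper" is the finger opening in cm, from 0 to 9.3, set as the call begins (left out, the last holds). The fingers move at their own pace and stop on an object; the grip force is fixed at half the most. Time passes only in rows, so rows that repeat a pose let the fingers close. It gives the time, the measured TCP pose, the force and the opening at its end, in the units of the state.
- read_state(): the state, without advancing time (a new reading comes with each control period).
- snapshot(name): name is "side" or "top" or "wrist"; returns a dict with "img" (480x640x3 uint8, red, green, blue), "range_z" (480x640 float32, m along the optical axis (not along the pixel's ray), 0 where there is no reading), "camera_matrix" (3x3 intrinsics, pixels), "D" ([k1, k2, p1, p2, k3] as OpenCV has them; the pictures are not rectified), "rvec" (rotation vector, rad) and "tvec" (3), from world to camera coordinates, as OpenCV has them; the wrist camera has in their place "T_tool_cam" (4x4, takes a point from camera to tool coordinates, whose origin is the TCP and whose axes are the tool frame's). Camera axes: x right, y down, z forward; pixel columns grow to the right and rows downward; lengths in m; the calibration is good to about 2 mm. A picture is of the moment at which its call begins: read the wrist's pose just before it.
- hand_in(): hands the job in, once; it reports no verdict.
The state is a dict: "clock": time; "joint_pos": joint angles; "qvel": joint speeds; "joint_torque": joint torques, N m; "tcp_pos": TCP position; "orientation": TCP orientation; "wrist_force": force on the tool from outside, world axes, zero at the start; "moment": the same for the moment, N m; "width": finger opening in m.
Only numpy, scipy, OpenCV 4.12 (cv2) and the standard library are available. Lean on these libraries where they do the work, as an engineer would, in place of code of your own. Each camera call takes 0.05 s, during which the arm holds its last target. There are 200 camera calls.

## Working session

There is one attempt and no reset: what is moved stays moved. The work goes in short steps, Python scripts to look and compute and a tool call to move; the robot and the scene stay as the last step left them, time stands still between calls to the robot, and variables do not carry over. Pictures are saved under pics/ and viewed, about 8 in all and at most 12, crops included, and the job is handed in when it is done.

Besides the shell and the picture viewer there is one more tool, called after "Call:" as name([rows], argument=value, ...), one row to a line, values as JSON. arm_command: Moves the arm, as the interface text tells. Its arguments: {"type":"object","properties":{"plan":{"type":"array"},"gripper":{"type":"number"}},"required":["plan"]}

```bash
mkdir -p pics
cat > h.py <<'E'
from workcell import *
import numpy as np, cv2, pickle
def snap(n,f):
    s=read_state(); d=snapshot(n); d['state']=s
    pickle.dump(d,open(f'{f}.pkl','wb')); cv2.imwrite(f'pics/{f}.png',d['img'][:,:,::-1]); return d
def world(d,u,v,z=None):
    "pixel -> world; by range, or on plane z"
    if 'rvec' in d:
        R=cv2.Rodrigues(np.array(d['rvec'],float))[0]; t=np.array(d['tvec'],float).ravel(); Rw=R.T; c=-R.T@t
    else:
        s=d['state']; Rt=cv2.Rodrigues(np.array(s['orientation'],float))[0]; T=np.array(d['T_tool_cam'])
        Rw=Rt@T[:3,:3]; c=Rt@T[:3,3]+np.array(s['tcp_pos'])
    p=cv2.undistortPoints(np.array([[[u,v]]],float),np.array(d['camera_matrix']),np.array(d['D']))[0,0]
    r=Rw@np.array([p[0],p[1],1.])
    k=float(d['range_z'][int(v),int(u)]) if z is None else (z-c[2])/r[2]
    return c+k*r
E
python3 - <<'E'
from h import *
for n in ('top','side'): snap(n,n)
print(read_state())
E
```

```text
{'clock': 0.1, 'joint_pos': array([-1.34869111,  0.6000494 , -0.00256925,  1.60005077,  0.00181112,
        0.94289802, -0.07978656]), 'qvel': array([-0.00047732, -0.00383656, -0.00059463, -0.00301516, -0.00177879,
        0.00295713, -0.00078764]), 'joint_torque': array([ 4.09172164e-03, -7.66543293e+01,  1.50167819e+00, -2.52936816e+01,
       -5.23084891e-02,  1.35957490e-02,  7.11355506e-05]), 'tcp_pos': array([0.21329607, 0.69245431, 0.21784254]), 'orientation': array([ 2.52650842e+00,  1.86561207e+00, -1.64890378e-03]), 'wrist_force': array([-0.35487406, -0.22506577, -0.7713108 ]), 'moment': array([ 0.01838068,  0.02097958, -0.05475996]), 'width': 0.09249850448072075}
```

View pics/top.png

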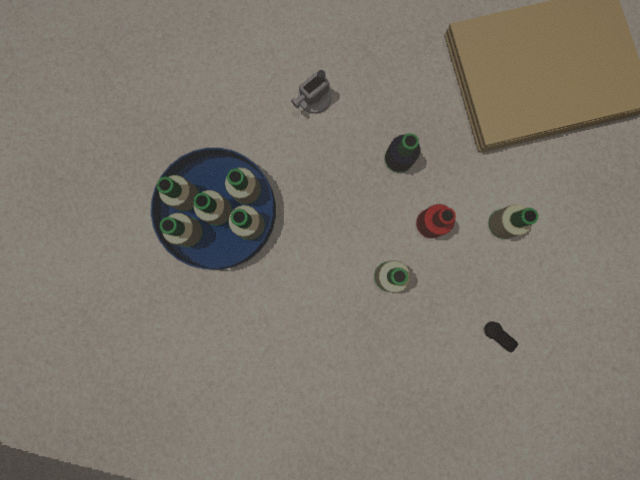

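View pics/side.png

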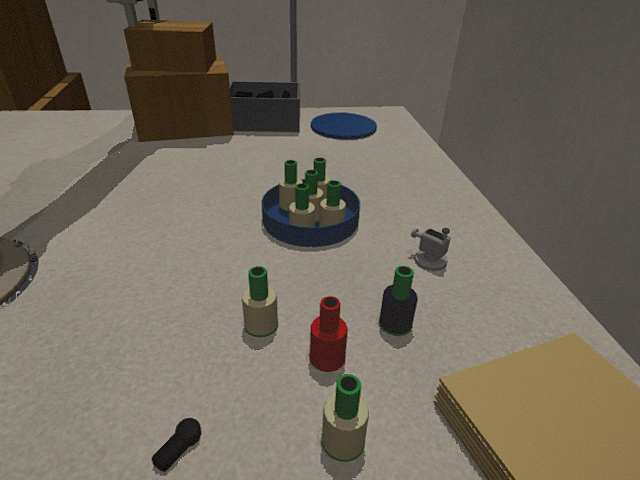

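The top view shows the tin at (214,208) with empty places near (212,165) and (212,250). Candidates for a loose ivory spool, by core top pixel:
- ivory (399,277)
- ivory (529,216)
- red (448,216), not to be touched
- navy (410,142), not to be touched
- the five fixed ivory spools in the tin

I choose the two free ivory ones.

Run:
```python
from h import *
d=pickle.load(open('top.pkl','rb')); im=d['img']
hsv=cv2.cvtColor(im,cv2.COLOR_RGB2HSV)
# world map
v,u=np.mgrid[0:480,0:640]
R=cv2.Rodrigues(np.array(d['rvec'],float))[0];t=np.array(d['tvec'],float).ravel()
p=cv2.undistortPoints(np.stack([u.ravel(),v.ravel()],1).astype(float)[:,None],d['camera_matrix'],d['D'])[:,0]
P=((np.c_[p,np.ones(len(p))]*d['range_z'].reshape(-1,1)-t)@R).reshape(480,640,3)
print('cam',-R.T@t)
for n,(a,b) in dict(A=(399,277),B=(529,216),red=(448,216),navy=(410,142),t1=(168,187),t2=(236,178),t3=(204,202),t4=(172,226),t5=(240,218)).items():
    w=P[b-12:b+13,a-12:a+13].reshape(-1,3); h=w[:,2].max()
    m=w[(w[:,2]>.085)&(w[:,2]<.11)]
    c,r=cv2.minEnclosingCircle(m[:,:2].astype(np.float32)*1000)
    print(n,len(m),'circ',np.round(c,1),round(r,1),'zmed',round(float(np.median(m[:,2])),4),'pix@z',np.round(world(d,a,b,.095 if n[0]!='t' else .099)[:2],4))
# rim
m=(P[:,:,2]>.034)&(P[:,:,2]<.046)&(hsv[:,:,0]>100)&(hsv[:,:,0]<130)&(hsv[:,:,1]>100)&(u<300)
w=P[m]; print('rim',len(w),cv2.minEnclosingCircle(w[:,:2].astype(np.float32)*1000))
cv2.imwrite('pics/crop.png',np.hstack([cv2.resize(im[130:290,140:290,::-1],None,fx=2.6,fy=2.6,interpolation=2),cv2.resize(im[130:290,370:550,::-1],None,fx=2.2,fy=2.6,interpolation=2)]))
```

```text
cam [ 0.46998718 -0.02522818  0.72249972]
A 257 circ [ 471.8 -131.2] 11.9 zmed 0.0949 pix@z [ 0.4701 -0.1311]
B 278 circ [ 554.9 -308.9] 12.2 zmed 0.0949 pix@z [ 0.5543 -0.3089]
red 256 circ [ 554.7 -196.7] 12.0 zmed 0.0953 pix@z [ 0.5532 -0.1984]
navy 248 circ [ 657.1 -148. ] 11.9 zmed 0.0949 pix@z [ 0.656  -0.1479]
t1 267 circ [592.1 188.8] 12.0 zmed 0.0985 pix@z [0.5889 0.1836]
t2 264 circ [605.1  92.2] 12.0 zmed 0.0987 pix@z [0.6022 0.0909]
t3 268 circ [571.7 137.4] 12.4 zmed 0.0989 pix@z [0.5686 0.1335]
t4 276 circ [537.3 181.7] 11.9 zmed 0.0987 pix@z [0.5354 0.1757]
t5 260 circ [549.5  85.4] 11.9 zmed 0.0989 pix@z [0.5472 0.0838]
rim 267 ((570.3574829101562, 136.6278076171875), 90.95805358886719)
```

View pics/crop.png

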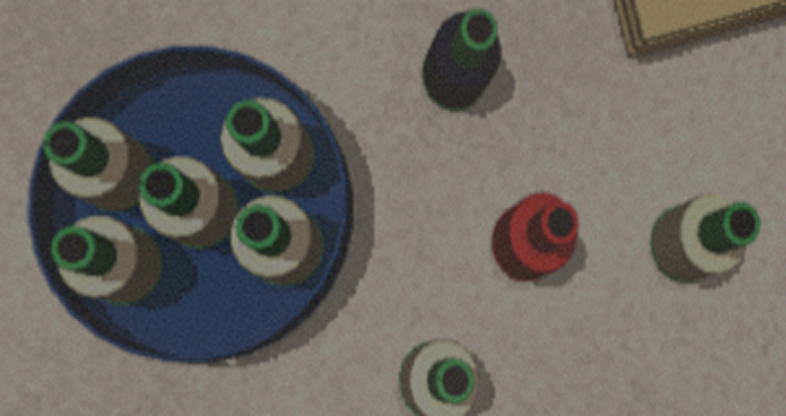

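The crop confirms the core tops, and the core circles are 12 mm in radius at heights 95 and 99 mm, as they must be.
- The tin's centre is about (571.1, 137.1) and its x axis is at 7.2°.
- The empty places are about (626.7, 144.1) and (515.5, 130.1).

Before moving I'll check for tall clutter at the far left.

Run:
```python
from h import *
d=pickle.load(open('side.pkl','rb'))
for u,v in [(150,35),(200,35),(170,100),(225,100),(265,95),(298,110),(344,125),(140,10),(258,270),(10,270),(60,90),(293,60)]: print(u,v,np.round(world(d,u,v),3))
```

```text
150 35 [0.242 0.596 0.241]
200 35 [0.358 0.583 0.244]
170 100 [0.269 0.556 0.102]
225 100 [0.401 0.574 0.096]
265 95 [0.505 0.697 0.071]
298 110 [0.59  0.593 0.061]
344 125 [0.719 0.6   0.014]
140 10 [-0.018  1.742  0.142]
258 270 [ 0.472 -0.129  0.096]
10 270 [0.099 0.011 0.014]
60 90 [-0.28   1.302 -0.083]
293 60 [ 0.649  1.479 -0.01 ]
```

Call:
arm_command([
  [0, 0, 0, -0.14],
  [0, 0, 0, -0.28],
  [0, 0, 0, -0.424],
  [0, 0, 0, -0.424],
], gripper=6)

```text
clock: 0.5
tcp_pos: [0.2136, 0.6925, 0.2181]
orientation: [2.076, 2.358, -0.001]
wrist_force: [-0.1, 0.6, -0.1]
width: 0.0657
```

The brown boxes stand right next to the tool, so I'll measure them before travelling.

Run:
```python
from h import *
d=snap('side','side2'); s=d['state']
print(cv2.projectPoints(np.array([s['tcp_pos']]),np.array(d['rvec'],float),np.array(d['tvec'],float),d['camera_matrix'],d['D'])[0].ravel(), s['joint_pos'].round(3))
for u,v in [(130,25),(212,25),(130,70),(212,68),(130,133),(228,128),(224,62),(135,64),(150,24),(200,24),(222,70)]: print(u,v,np.round(world(d,u,v),3))
w=snap('wrist','wrist1')
cv2.imwrite('pics/v.png',np.hstack([w['img'][::2,::2,::-1],cv2.resize(d['img'][0:160,60:273,::-1],(320,240))]))
print(w['T_tool_cam'].round(3))
for u,v in [(320,240),(100,240),(540,240),(320,60),(320,420)]: print(u,v,np.round(world(w,u,v),3))
```

```text
[146.8984877   37.49862284] [-1.276  0.603 -0.121  1.594  0.084  0.951  0.274]
130 25 [0.19  0.645 0.253]
212 25 [0.378 0.706 0.247]
130 70 [0.179 0.602 0.161]
212 68 [0.373 0.629 0.16 ]
130 133 [0.143 0.608 0.   ]
228 128 [0.402 0.575 0.022]
224 62 [ 0.33   1.747 -0.078]
135 64 [0.195 0.596 0.177]
150 24 [0.232 0.668 0.253]
200 24 [0.35  0.684 0.252]
222 70 [0.399 0.606 0.161]
[[ 1.    -0.001 -0.002 -0.   ]
 [ 0.001  0.955  0.296 -0.083]
 [ 0.001 -0.296  0.955 -0.167]
 [ 0.     0.     0.     1.   ]]
320 240 [0.193 0.691 0.184]
100 240 [0.184 0.604 0.246]
540 240 [ 0.392  1.42  -0.75 ]
320 60 [0.075 0.677 0.002]
320 420 [0.253 0.698 0.252]
```

View pics/v.png

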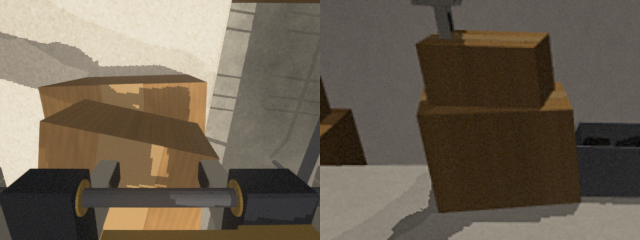

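The tool is over or beside the box stack. I'll look at the point cloud in tool coordinates to see how the box lies relative to the fingers.

Run:
```python
from h import *
w=pickle.load(open('wrist1.pkl','rb')); s=w['state']; print(s['width'],s['wrist_force'])
T=np.array(w['T_tool_cam'])
for v in range(200,480,20):
    row=[]
    for u in range(140,520,40):
        k=w['range_z'][v,u]; p=cv2.undistortPoints(np.array([[[u,v]]],float),w['camera_matrix'],w['D'])[0,0]
        q=T[:3,:3]@(np.array([*p,1])*k)+T[:3,3]; row.append('%4d,%4d,%4d'%tuple((q*1000).round()))
    print(v,' | '.join(row))
cv2.imwrite('pics/w1.png',w['img'][:,:,::-1])
```

```text
0.062456214536588624 [ 0.11579929 -0.51391263  0.14373696]
200 -107, -39,  57 |  -83, -39,  57 |  -59, -39,  58 |  -35, -39,  58 |  -11, -39,  58 |   13, -39,  57 |   37, -39,  57 |  105,  -7, 218 |  432, 139, 966 |  556, 139, 968
220  -84, -40,   6 |  -70, -36,  19 |  -54, -32,  34 |  -34, -29,  48 |  -11, -26,  58 |   13, -26,  58 |   38, -26,  57 |  315, 201, 965 |  440, 202, 970 |  566, 202, 971
240  -73, -37, -19 |  -60, -35, -11 |  -45, -32,  -1 |  -29, -28,  12 |  -10, -24,  25 |   13, -19,  41 |   38, -14,  57 |  320, 266, 966 |  448, 267, 970 |  572, 266, 966
260  -67, -34, -34 |  -53, -33, -32 |  -40, -30, -23 |  -25, -27, -14 |   -8, -23,  -5 |   11, -19,   8 |   33, -14,  21 |  326, 334, 970 |  453, 332, 966 |  583, 334, 968
280  -68, -26, -34 |  -53, -25, -33 |  -37, -26, -34 |  -22, -26, -34 |   -7, -23, -27 |    9, -19, -19 |   28, -15,  -8 |  331, 402, 968 |  463, 404, 971 |  592, 402, 966
300  -69, -17, -34 |  -54, -17, -34 |  -38, -17, -34 |  -23, -17, -33 |   -7, -17, -34 |    8, -17, -33 |   25, -16, -30 |   43, -11, -21 |  469, 473, 965 |  604, 475, 970
320  -71,
[... 666 characters left out ...]
35, -36,-106
400  -33, -33,-109 |  -29, -28,-102 |  -21, -28,-101 |  -12, -29,-103 |   -4, -29,-103 |    4, -29,-103 |   13, -29,-103 |   21, -29,-103 |   29, -29,-103 |   34, -33,-108
420  -34, -29,-109 |  -33, -15, -94 |  -42,  39, -35 |  -25,  40, -33 |   -8,  40, -34 |    9,  39, -34 |   27,  40, -34 |   33,   8, -68 |   33, -18, -96 |   34, -29,-109
440  -35, -23,-108 |  -33, -10, -95 |  -44,  51, -34 |  -26,  51, -33 |   -8,  51, -33 |   10,  51, -34 |   27,  51, -34 |  385,1058, 969 |   33, -13, -97 |   35, -24,-108
460  -36, -18,-108 |  -33,  -6, -97 |  -19, -22,-111 |  -11, -22,-111 |   -3, -23,-112 |    4, -22,-111 |   12, -22,-111 |   19, -22,-111 |   27, -22,-111 |   34, -23,-112
```

View pics/w1.png

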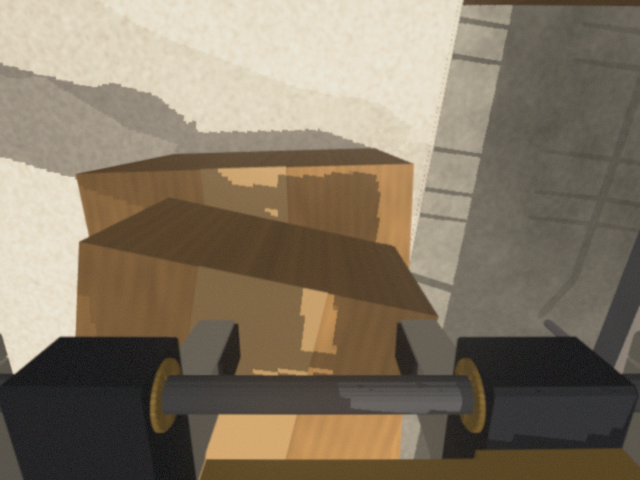

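The fingers overlap the upper box with zero force, so it looks like scenery without contact. I'll still lift straight out first and watch the force.

Call:
arm_command([
  [0, 0, -2, 0],
  [0, 0, -4, 0],
  [0, 0, -6, 0],
  [0, 0, -8, 0],
])

```text
clock: 1.0
tcp_pos: [0.2132, 0.6928, 0.2992]
orientation: [2.082, 2.352, -0.001]
wrist_force: [-0.5, 0.7, 0.2]
width: 0.0602
```

```bash
cat > go.py <<'E'
import sys
from h import *
"shift in tool axes (cm) and turn to a world target x y z(mm) yaw(deg)"
s=read_state(); R=cv2.Rodrigues(s['orientation'])[0]; x,y,z,a=map(float,sys.argv[1:5])
print('tcp',(s['tcp_pos']*1000).round(1),'yaw',round(np.degrees(np.arctan2(R[1,0],R[0,0])),2),'tilt',R[:,2].round(4),'q',s['joint_pos'].round(2),'t',s['clock'],'F',s['wrist_force'].round(1),'w',round(s['width']*1000,1))
d=(R.T@(np.array([x,y,z])-s['tcp_pos']*1000))/10
print('shift cm',d.round(2),'turn',round(float(np.arctan2(R[1,0],R[0,0])-np.radians(a)),4))
E
python3 go.py 560 250 220 97.2; python3 go.py 554.9 -308.9 220 97.2
python3 - <<'E'
from h import *
d=snap('side','s3')
for u,v in [(130,70),(170,35),(150,24)]: print(world(d,u,v).round(3))
E
```

```text
tcp [213.2 692.8 299.2] yaw 96.96 tilt [-1.e-04 -3.e-04 -1.e+00] q [-1.28  0.54 -0.12  1.51  0.07  1.1   0.28] t 1.0 F [-0.5  0.7  0.2] w 60.2
shift cm [-48.15  29.06   7.93] turn -0.0042
tcp [213.2 692.8 299.2] yaw 96.96 tilt [-1.e-04 -3.e-04 -1.e+00] q [-1.28  0.54 -0.12  1.51  0.07  1.1   0.28] t 1.0 F [-0.5  0.7  0.2] w 60.2
shift cm [-103.57   21.78    7.95] turn -0.0042
[0.179 0.6   0.162]
[0.289 0.589 0.243]
[0.233 0.665 0.253]
```

Call:
arm_command([
  [-4, 2.4, 0, 0],
  [-8, 4.8, 0, 0],
  [-12, 7.2, 0, 0],
  [-16, 9.6, 0, 0],
  [-20, 12, 0, 0],
])

```text
clock: 1.55
tcp_pos: [0.3582, 0.5078, 0.2984]
orientation: [-2.082, -2.353, 0.0]
wrist_force: [0.3, 0.3, -0.1]
width: 0.0599
```

Call:
arm_command([
  [-4, 2.4, 0, 0],
  [-8, 4.8, 0, 0],
  [-12, 7.2, 0, 0],
  [-16, 9.6, 0, 0],
  [-20, 12, 0, 0],
])

```text
clock: 2.05
tcp_pos: [0.5023, 0.3244, 0.2985]
orientation: [-2.082, -2.353, -0.0]
wrist_force: [0.4, -0.1, -0.1]
width: 0.0596
```

Call:
arm_command([
  [-4, 1, 1, 0],
  [-8, 1.5, 2, 0],
  [-12.5, 1.5, 3, 0],
  [-17, 1, 4, 0],
  [-21.5, 0.5, 5, 0],
])

```text
clock: 2.55
tcp_pos: [0.5331, 0.1116, 0.2481]
orientation: [2.082, 2.352, 0.0]
wrist_force: [0.9, 0.1, 0.2]
width: 0.0598
```

```bash
python3 go.py 554.9 -308.9 220 97.2
```

```text
tcp [533.1 111.6 248.1] yaw 96.98 tilt [ 2.e-04  1.e-04 -1.e+00] q [-0.29  0.35 -0.02  1.98  0.01  0.81  1.37] t 2.55 F [0.9 0.1 0.2] w 59.8
shift cm [-42.    -2.95   2.8 ] turn -0.0039
```

Call:
arm_command([
  [-4.5, -0.3, 0, 0],
  [-9, -0.6, 0, 0],
  [-13.5, -0.9, 0, 0],
  [-18, -1.2, 0, 0],
  [-22.5, -1.5, 0, 0],
])

```text
clock: 3.05
tcp_pos: [0.5464, -0.1135, 0.2486]
orientation: [2.082, 2.352, 0.001]
wrist_force: [0.4, 0.1, 0.0]
width: 0.0596
```

Call:
arm_command([
  [-4.5, -0.3, 0.5, 0],
  [-9, -0.6, 1, 0],
  [-13.5, -0.9, 2, 0],
  [-18, -1.2, 2.8, 0],
  [-19.5, -1.4, 2.8, 0],
])

```text
clock: 3.55
tcp_pos: [0.5555, -0.3122, 0.2192]
orientation: [-2.088, -2.347, 0.004]
wrist_force: [0.3, 0.1, 1.0]
width: 0.0598
```

Call:
arm_command([
  [0, 0, 0, 0],
  [0, 0, 0, 0],
], gripper=5.5)

```text
clock: 3.75
tcp_pos: [0.5571, -0.3056, 0.2205]
orientation: [-2.078, -2.355, -0.001]
wrist_force: [-0.1, 0.6, -1.1]
width: 0.0555
```

```bash
python3 go.py 554.9 -308.9 60 97.2
python3 - <<'E'
from h import *
d=snap('wrist','w4')
E
```

```text
tcp [ 557.1 -305.6  220.5] yaw 97.13 tilt [-1.e-04  1.e-03 -1.e+00] q [ 0.38  0.49  0.05  1.81 -0.03  0.84  2.14] t 3.75 F [-0.1  0.6 -1.1] w 55.5
shift cm [-0.32 -0.26 16.05] turn -0.0012
```

View pics/w4.png

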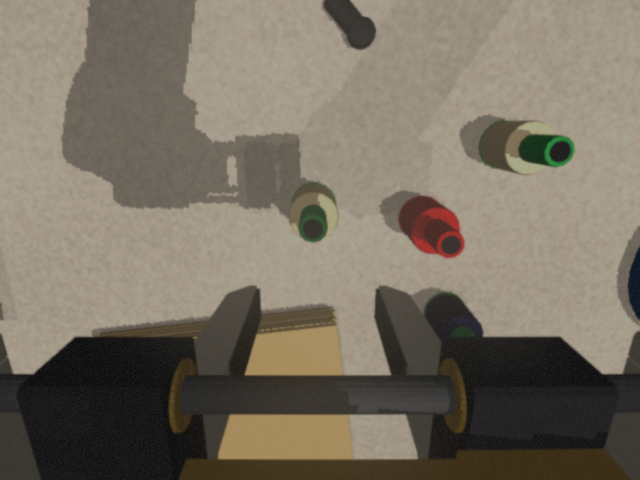

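The wrist view shows the ivory spool's core top at (313,228), with red at (450,243) and navy at (460,330), both clear of the fingers. I'll check it against the top camera's value and go down.

Run:
```python
from h import *
d=pickle.load(open('w4.pkl','rb'))
print(world(d,313,228,.095).round(4), world(d,449,243,.095).round(4), world(d,300,420).round(3))
```

```text
[ 0.5548 -0.3098  0.095 ] [ 0.5537 -0.1987  0.095 ] [ 0.794 -0.296  0.041]
```

Call:
arm_command([
  [-0.3, -0.25, 3, 0],
  [-0.3, -0.25, 6, 0],
  [-0.3, -0.25, 9, 0],
  [-0.3, -0.25, 9.5, 0],
  [-0.3, -0.25, 9.5, 0],
])

```text
clock: 4.3
tcp_pos: [0.5552, -0.3086, 0.1256]
orientation: [-2.075, -2.357, -0.0]
wrist_force: [-0.3, 0.2, -0.2]
width: 0.0553
```

```bash
python3 go.py 554.9 -308.9 60 97.2
```

```text
tcp [ 555.2 -308.6  125.6] yaw 97.28 tilt [-0.001  0.001 -1.   ] q [ 0.39  0.6   0.04  1.89 -0.04  0.65  2.15] t 4.3 F [-0.3  0.2 -0.2] w 55.3
shift cm [-0.04 -0.03  6.56] turn 0.0013
```

Call:
arm_command([
  [0, 0, 3, 0],
  [0, 0, 5.5, 0],
  [0, 0, 6.4, 0],
  [0, 0, 6.4, 0],
])

```text
clock: 4.7
tcp_pos: [0.5552, -0.3099, 0.062]
orientation: [-2.077, -2.356, -0.0]
wrist_force: [0.6, -0.3, -0.2]
width: 0.0549
```

Call:
arm_command([
  [0, 0, 0, 0],
  [0, 0, 0, 0],
  [0, 0, 0, 0],
  [0, 0, 0, 0],
  [0, 0, 0, 0],
], gripper=1.5)

```text
clock: 5.2
tcp_pos: [0.5551, -0.3104, 0.0621]
orientation: [2.078, 2.356, 0.0]
wrist_force: [-0.9, -0.5, 4.1]
width: 0.0237
```

Call:
arm_command([
  [0, 0, 0, 0],
  [0, 0, 0, 0],
  [0, 0, 0, 0],
])

```text
clock: 5.5
tcp_pos: [0.5551, -0.3104, 0.0621]
orientation: [2.078, 2.356, 0.0]
wrist_force: [-0.7, 1.7, 6.5]
width: 0.0234
```

```bash
python3 go.py 554.9 -308.9 60 97.2
```

```text
tcp [ 555.1 -310.4   62.1] yaw 97.17 tilt [ 6.e-04 -2.e-04 -1.e+00] q [ 0.4   0.69  0.03  1.93 -0.04  0.53  2.15] t 5.5 F [-0.7  1.7  6.5] w 23.4
shift cm [ 0.15 -0.01  0.21] turn -0.0005
```

Call:
arm_command([
  [0, 0, -1, 0],
  [0, 0, -4, 0],
  [0, 0, -8, 0],
  [0, 0, -12, 0],
  [0, 0, -14, 0],
])

```text
clock: 6.0
tcp_pos: [0.5557, -0.3109, 0.2055]
orientation: [2.076, 2.353, 0.002]
wrist_force: [0.5, 0.8, -1.2]
width: 0.0233
```

```bash
python3 go.py 626.7 144.1 200 97.2
```

```text
tcp [ 555.7 -310.9  205.5] yaw 97.16 tilt [ 0.0034 -0.0017 -1.    ] q [ 0.39  0.5   0.05  1.83 -0.03  0.8   2.15] t 6.0 F [ 0.5  0.8 -1.2] w 23.3
shift cm [44.26 12.72  0.5 ] turn -0.0007
```

Call:
arm_command([
  [3, 0.9, 0, 0],
  [7, 2, 0, 0],
  [11, 3.2, 0, 0],
  [15, 4.3, 0, 0],
  [19, 5.5, 0, 0],
])

```text
clock: 6.5
tcp_pos: [0.5855, -0.1134, 0.2021]
orientation: [2.079, 2.356, 0.0]
wrist_force: [0.1, 0.7, -1.0]
width: 0.0239
```

Call:
arm_command([
  [4, 1.1, 0, 0],
  [8, 2.3, 0, 0],
  [12, 3.4, 0, 0],
  [16, 4.6, 0, 0],
  [20, 5.7, 0, 0],
])

```text
clock: 7.0
tcp_pos: [0.6172, 0.0922, 0.2021]
orientation: [2.078, 2.356, -0.0]
wrist_force: [0.7, -1.0, -0.4]
width: 0.0236
```

Call:
arm_command([
  [3, 0.9, 0, 0],
  [5, 1.4, 0, 0],
  [5.2, 1.5, 0, 0],
  [5.2, 1.5, 0, 0],
  [5.2, 1.5, 0, 0],
])

```text
clock: 7.5
tcp_pos: [0.6256, 0.1417, 0.2017]
orientation: [2.08, 2.353, -0.002]
wrist_force: [0.5, -1.1, -1.2]
width: 0.0235
```

```bash
python3 go.py 626.7 144.1 66 97.2
python3 - <<'E'
from h import *
d=snap('top','t5'); s=snap('side','s5')
cv2.imwrite('pics/v5.png',np.hstack([cv2.resize(d['img'][100:300,100:320,::-1],(440,400)),cv2.resize(s['img'][60:260,220:400,::-1],(360,400))]))
E
```

```text
tcp [625.6 141.7 201.7] yaw 97.04 tilt [-3.0e-04 -1.2e-03 -1.0e+00] q [-0.34  0.52  0.05  1.82 -0.03  0.81  1.41] t 7.5 F [ 0.5 -1.1 -1.2] w 23.5
shift cm [ 0.24  0.14 13.57] turn -0.0028
```

View pics/v5.png

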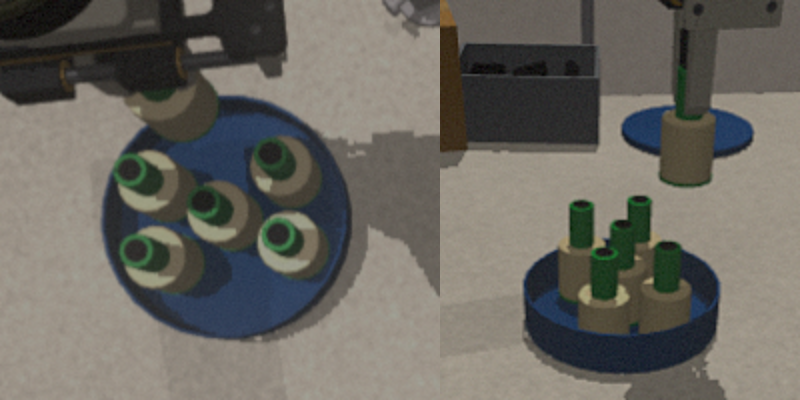

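The spool hangs upright over the far empty place. I'll lower it in stages.

Call:
arm_command([
  [0.24, 0.14, 2, 0],
  [0.24, 0.14, 4, 0],
  [0.24, 0.14, 4.5, 0],
  [0.24, 0.14, 4.5, 0],
  [0.24, 0.14, 4.5, 0],
])

```text
clock: 8.1
tcp_pos: [0.6272, 0.1461, 0.1574]
orientation: [2.079, 2.355, 0.001]
wrist_force: [0.4, -0.2, 0.2]
width: 0.0232
```

```bash
python3 go.py 626.7 144.1 66 97.2
```

```text
tcp [627.2 146.1 157.4] yaw 97.13 tilt [ 8.e-04  0.e+00 -1.e+00] q [-0.34  0.57  0.04  1.85 -0.03  0.72  1.41] t 8.1 F [ 0.4 -0.2  0.2] w 23.2
shift cm [-0.19 -0.09  9.14] turn -0.0012
```

Call:
arm_command([
  [-0.17, -0.07, 2, 0],
  [-0.17, -0.07, 4, 0],
  [-0.17, -0.07, 5, 0],
  [-0.17, -0.07, 5, 0],
  [-0.17, -0.07, 5, 0],
])

```text
clock: 8.6
tcp_pos: [0.6268, 0.1449, 0.1074]
orientation: [2.078, 2.356, 0.001]
wrist_force: [-0.8, -0.1, -1.0]
width: 0.0234
```

Call:
arm_command([
  [0, 0, 1, 0],
  [0, 0, 2, 0],
  [0, 0, 3, 0],
  [0, 0, 3.6, 0],
  [0, 0, 3.6, 0],
])

```text
clock: 9.1
tcp_pos: [0.6256, 0.1447, 0.0693]
orientation: [-2.077, -2.355, 0.003]
wrist_force: [0.0, 0.3, -1.3]
width: 0.0234
```

```bash
python3 go.py 626.7 144.1 66 97.2
```

```text
tcp [625.6 144.7  69.3] yaw 97.18 tilt [-1.9e-03 -6.0e-04 -1.0e+00] q [-0.33  0.68  0.03  1.91 -0.03  0.55  1.41] t 9.1 F [ 0.   0.3 -1.3] w 23.4
shift cm [-0.07  0.1   0.33] turn -0.0003
```

Call:
arm_command([
  [0, 0, 0.1, 0],
  [0, 0, 0.2, 0],
  [0, 0, 0.3, 0],
  [0, 0, 0.3, 0],
])

```text
clock: 9.5
tcp_pos: [0.6264, 0.1449, 0.0678]
orientation: [2.078, 2.356, 0.0]
wrist_force: [-0.1, -1.2, -0.5]
width: 0.0233
```

Call:
arm_command([
  [0, 0, 0, 0],
  [0, 0, 0, 0],
  [0, 0, 0, 0],
  [0, 0, 0, 0],
  [0, 0, 0, 0],
], gripper=4.5)

```text
clock: 10.0
tcp_pos: [0.6263, 0.1449, 0.0677]
orientation: [2.078, 2.356, 0.0]
wrist_force: [-0.1, 0.4, 0.3]
width: 0.0448
```

Call:
arm_command([
  [0, 0, -1.5, 0],
  [0, 0, -4, 0],
  [0, 0, -7, 0],
  [0, 0, -11, 0],
  [0, 0, -15, 0],
])

```text
clock: 10.5
tcp_pos: [0.626, 0.1447, 0.2201]
orientation: [2.078, 2.356, 0.0]
wrist_force: [0.6, 0.1, -0.1]
width: 0.0448
```

```bash
python3 go.py 471.8 -131.2 220 97.2
```

```text
tcp [626.  144.7 220.1] yaw 97.17 tilt [ 1.e-04 -0.e+00 -1.e+00] q [-0.35  0.5   0.05  1.8  -0.03  0.85  1.41] t 10.5 F [ 0.6  0.1 -0.1] w 44.8
shift cm [-2.545e+01 -1.874e+01  1.000e-02] turn -0.0005
```

Call:
arm_command([
  [-3, -2.2, 0, 0],
  [-6.2, -4.5, 0, 0],
  [-9.4, -6.9, 0, 0],
  [-12.6, -9.2, 0, 0],
  [-15.8, -11.6, 0, 0],
], gripper=5.5)

```text
clock: 11.0
tcp_pos: [0.5302, -0.0277, 0.2189]
orientation: [2.077, 2.355, 0.001]
wrist_force: [0.9, -0.5, 0.1]
width: 0.0551
```

Call:
arm_command([
  [-3.2, -2.3, 0, 0],
  [-6.4, -4.7, 0, 0],
  [-9.65, -7.15, 0, 0],
  [-9.65, -7.15, 0, 0],
  [-9.65, -7.15, 0, 0],
])

```text
clock: 11.5
tcp_pos: [0.472, -0.1319, 0.2187]
orientation: [2.08, 2.353, 0.001]
wrist_force: [0.7, 0.4, -0.1]
width: 0.0551
```

```bash
python3 go.py 471.8 -131.2 62 97.2
python3 - <<'E'
from h import *
d=snap('top','t6'); w=snap('wrist','w6')
# placed spool
R=cv2.Rodrigues(np.array(d['rvec'],float))[0];t=np.array(d['tvec'],float).ravel()
v,u=np.mgrid[0:480,0:640]
p=cv2.undistortPoints(np.stack([u.ravel(),v.ravel()],1).astype(float)[:,None],d['camera_matrix'],d['D'])[:,0]
P=((np.c_[p,np.ones(len(p))]*d['range_z'].reshape(-1,1)-t)@R)
m=P[(np.hypot(P[:,0]-.6267,P[:,1]-.144)<.02)&(P[:,2]>.085)&(P[:,2]<.115)]
print(len(m),np.median(m[:,2]),cv2.minEnclosingCircle(m[:,:2].astype(np.float32)*1000))
cv2.imwrite('pics/v6.png',np.hstack([d['img'][100:340,100:420,::-1],cv2.resize(w['img'][:,:,::-1],(320,240))]))
E
```

```text
tcp [ 472.  -131.9  218.7] yaw 97.04 tilt [ 1.6e-03 -1.0e-04 -1.0e+00] q [ 0.11  0.32  0.07  2.13 -0.03  0.69  1.89] t 11.5 F [ 0.7  0.4 -0.1] w 55.1
shift cm [ 0.07 -0.03 15.67] turn -0.0028
267 0.09846943375204237 ((625.4210815429688, 144.32888793945312), 11.999283790588379)
```

View pics/v6.png

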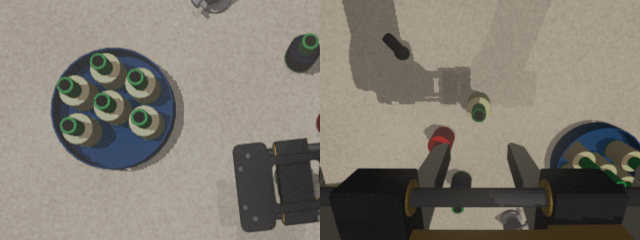

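The first spool is seated upright at (625.4, 144.3) with its core top at 98.5 mm. In the wrist half, the second ivory spool's core at (479,112) is centred between the fingers, so I'll descend.

Call:
arm_command([
  [0.05, 0, 3, 0],
  [0.05, 0, 6, 0],
  [0.05, 0, 9, 0],
  [0.05, 0, 9.5, 0],
  [0.05, 0, 9.5, 0],
])

```text
clock: 12.1
tcp_pos: [0.4721, -0.1296, 0.1222]
orientation: [-2.075, -2.356, 0.001]
wrist_force: [1.1, 0.2, -0.6]
width: 0.0549
```

```bash
python3 go.py 471.8 -131.2 62 97.2
```

```text
tcp [ 472.1 -129.6  122.2] yaw 97.27 tilt [-1.9e-03  5.0e-04 -1.0e+00] q [ 0.12  0.47  0.05  2.22 -0.05  0.45  1.9 ] t 12.1 F [ 1.1  0.2 -0.6] w 54.9
shift cm [-0.16 -0.04  6.02] turn 0.0012
```

Call:
arm_command([
  [-0.12, 0, 3, 0],
  [-0.12, 0, 5.5, 0],
  [-0.12, 0, 6, 0],
  [-0.12, 0, 6, 0],
])

```text
clock: 12.5
tcp_pos: [0.4726, -0.1316, 0.0632]
orientation: [-2.078, -2.356, -0.0]
wrist_force: [0.1, -0.9, 0.6]
width: 0.0548
```

Call:
arm_command([
  [0, 0, 0, 0],
  [0, 0, 0, 0],
  [0, 0, 0, 0],
  [0, 0, 0, 0],
  [0, 0, 0, 0],
], gripper=1.5)

```text
clock: 13.0
tcp_pos: [0.4723, -0.1318, 0.063]
orientation: [2.078, 2.356, 0.0]
wrist_force: [-0.7, 0.5, 5.8]
width: 0.0234
```

Call:
arm_command([
  [0, 0, 0, 0],
  [0, 0, 0, 0],
  [0, 0, 0, 0],
])

```text
clock: 13.3
tcp_pos: [0.4724, -0.1318, 0.063]
orientation: [2.078, 2.356, 0.001]
wrist_force: [-0.7, 0.8, 6.9]
width: 0.0233
```

```bash
python3 go.py 471.8 -131.2 62 97.2
```

```text
tcp [ 472.4 -131.8   63. ] yaw 97.17 tilt [ 6.e-04 -0.e+00 -1.e+00] q [ 0.14  0.58  0.03  2.26 -0.06  0.3   1.91] t 13.3 F [-0.7  0.8  6.9] w 23.3
shift cm [ 0.07 -0.05  0.1 ] turn -0.0005
```

Call:
arm_command([
  [0, 0, -1, 0],
  [0, 0, -4, 0],
  [0, 0, -8, 0],
  [0, 0, -12, 0],
  [0, 0, -14, 0],
])

```text
clock: 13.8
tcp_pos: [0.4726, -0.1321, 0.2061]
orientation: [2.077, 2.354, 0.003]
wrist_force: [0.3, 0.9, -2.2]
width: 0.0233
```

Call:
arm_command([
  [3, 0.9, 0, 0],
  [7, 2.1, 0, 0],
  [11, 3.3, 0, 0],
  [15, 4.5, 0, 0],
  [19, 5.7, 0, 0],
])

```text
clock: 14.3
tcp_pos: [0.5047, 0.0653, 0.2033]
orientation: [2.079, 2.356, 0.0]
wrist_force: [1.5, 0.3, -0.5]
width: 0.0236
```

Call:
arm_command([
  [4, 1.1, 0, 0],
  [6, 1.7, 0, 0],
  [6.4, 1.8, 0, 0],
  [6.4, 1.8, 0, 0],
  [6.4, 1.8, 0, 0],
])

```text
clock: 14.8
tcp_pos: [0.5145, 0.128, 0.2027]
orientation: [2.08, 2.354, -0.001]
wrist_force: [0.6, -0.4, -0.0]
width: 0.0232
```

```bash
python3 go.py 515.5 130.1 67 97.2
```

```text
tcp [514.5 128.  202.7] yaw 97.08 tilt [-4.e-04 -9.e-04 -1.e+00] q [-0.38  0.39  0.04  2.06 -0.02  0.69  1.37] t 14.8 F [ 0.6 -0.4 -0. ] w 23.2
shift cm [ 0.21  0.14 13.57] turn -0.002
```

Call:
arm_command([
  [0, 0, 2, 0],
  [0, 0, 4, 0],
  [0, 0, 4.5, 0],
  [0, 0, 4.5, 0],
  [0, 0, 4.5, 0],
])

```text
clock: 15.3
tcp_pos: [0.5152, 0.1289, 0.1583]
orientation: [2.079, 2.355, 0.0]
wrist_force: [0.5, 0.2, 0.2]
width: 0.0232
```

```bash
python3 go.py 515.5 130.1 67 97.2
python3 - <<'E'
from h import *
s=snap('side','s7'); cv2.imwrite('pics/v7.png',cv2.resize(s['img'][60:260,220:400,::-1],(540,600)))
E
```

```text
tcp [515.2 128.9 158.3] yaw 97.11 tilt [ 5.e-04 -1.e-04 -1.e+00] q [-0.38  0.45  0.03  2.1  -0.03  0.59  1.37] t 15.3 F [0.5 0.2 0.2] w 23.2
shift cm [0.11 0.04 9.13] turn -0.0016
```

View pics/v7.png

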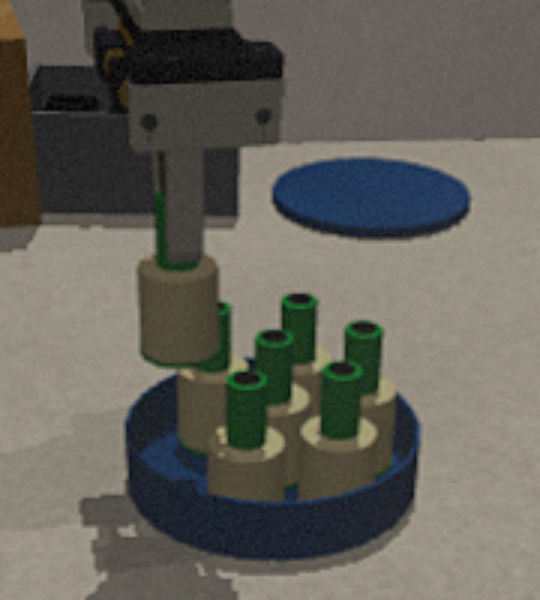

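The second spool hangs upright over the near empty place and all six others are standing. I'll lower it.

Call:
arm_command([
  [0.08, 0.04, 2, 0],
  [0.08, 0.04, 4, 0],
  [0.08, 0.04, 5, 0],
  [0.08, 0.04, 5, 0],
  [0.08, 0.04, 5, 0],
])

```text
clock: 15.85
tcp_pos: [0.5155, 0.1305, 0.1082]
orientation: [2.078, 2.356, 0.001]
wrist_force: [0.3, 0.1, -1.1]
width: 0.0234
```

Call:
arm_command([
  [0, 0, 1, 0],
  [0, 0, 2, 0],
  [0, 0, 3, 0],
  [0, 0, 3.6, 0],
  [0, 0, 3.6, 0],
])

```text
clock: 16.35
tcp_pos: [0.5146, 0.1303, 0.0705]
orientation: [-2.077, -2.355, 0.003]
wrist_force: [0.9, -0.6, -1.8]
width: 0.0233
```

```bash
python3 go.py 515.5 130.1 67 97.2
```

```text
tcp [514.6 130.3  70.5] yaw 97.18 tilt [-1.8e-03 -6.0e-04 -1.0e+00] q [-0.37  0.59  0.02  2.16 -0.03  0.39  1.37] t 16.35 F [ 0.9 -0.6 -1.8] w 23.3
shift cm [-0.03  0.09  0.35] turn -0.0004
```

Call:
arm_command([
  [0, 0, 0.15, 0],
  [0, 0, 0.3, 0],
  [0, 0, 0.35, 0],
  [0, 0, 0.35, 0],
])

```text
clock: 16.75
tcp_pos: [0.5152, 0.1305, 0.0683]
orientation: [2.078, 2.356, 0.0]
wrist_force: [-1.0, 0.2, -1.4]
width: 0.0236
```

Call:
arm_command([
  [0, 0, 0, 0],
  [0, 0, 0, 0],
  [0, 0, 0, 0],
  [0, 0, 0, 0],
  [0, 0, 0, 0],
], gripper=4.5)

```text
clock: 17.25
tcp_pos: [0.5152, 0.1305, 0.0682]
orientation: [2.078, 2.356, 0.0]
wrist_force: [0.3, -0.1, -1.1]
width: 0.0449
```

Call:
arm_command([
  [0, 0, -1.5, 0],
  [0, 0, -4, 0],
  [0, 0, -7, 0],
  [0, 0, -11, 0],
  [0, 0, -15, 0],
])

```text
clock: 17.75
tcp_pos: [0.5147, 0.1303, 0.2194]
orientation: [-2.078, -2.356, 0.001]
wrist_force: [1.3, 0.4, -0.4]
width: 0.0451
```

Call:
arm_command([
  [-4, 0, 0, 0],
  [-8, 0, 0, 0],
  [-12, 0, 0, 0],
  [-16, 0, 0, 0],
  [-20, 0, 0, 0],
])

```text
clock: 18.25
tcp_pos: [0.54, -0.0695, 0.2183]
orientation: [2.078, 2.356, 0.0]
wrist_force: [1.0, 0.1, -0.1]
width: 0.0449
```

Call:
arm_command([
  [0, 0, 0, 0],
  [0, 0, 0, 0],
])

```text
clock: 18.45
tcp_pos: [0.5399, -0.0688, 0.2181]
orientation: [-2.081, -2.353, 0.0]
wrist_force: [-0.5, 0.0, 0.5]
width: 0.0448
```

Run:
```python
from h import *
d=snap('top','t8'); s=snap('side','s8')
R=cv2.Rodrigues(np.array(d['rvec'],float))[0];t=np.array(d['tvec'],float).ravel()
v,u=np.mgrid[0:480,0:640]
p=cv2.undistortPoints(np.stack([u.ravel(),v.ravel()],1).astype(float)[:,None],d['camera_matrix'],d['D'])[:,0]
P=((np.c_[p,np.ones(len(p))]*d['range_z'].reshape(-1,1)-t)@R)
for n,x,y in [('far',.6267,.144),('near',.5155,.1301),('red',.5547,-.1967),('navy',.657,-.148)]:
    m=P[(np.hypot(P[:,0]-x,P[:,1]-y)<.02)&(P[:,2]>.085)&(P[:,2]<.115)]
    if len(m): print(n,len(m),np.median(m[:,2]),cv2.minEnclosingCircle(m[:,:2].astype(np.float32)*1000))
cv2.imwrite('pics/v8.png',np.hstack([cv2.resize(d['img'][100:300,100:320,::-1],(440,400)),cv2.resize(s['img'][60:260,220:400,::-1],(360,400))]))
```

```text
far 268 0.0986241649835453 ((625.1514892578125, 144.66261291503906), 11.856513023376465)
near 271 0.09859575964111794 ((514.7008666992188, 130.31362915039062), 12.110033988952637)
```

View pics/v8.png

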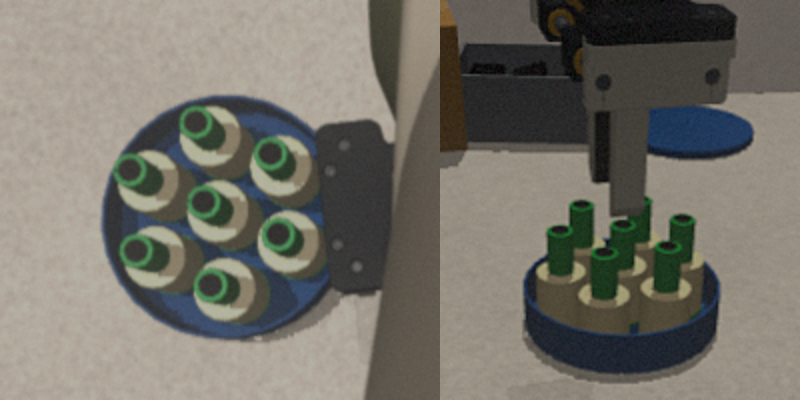

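The ring of six round the middle spool is complete. Both new core tops are at 98.6 mm like the fixed ones, and the gripper is clear, so I'll hand in.

```bash
python3 -c "
from workcell import *
print(hand_in())"
```

```text
the job is handed in; nothing more can be done
None
```

Both loose ivory spools now stand upright in the tin's two empty places and are released, and the job is handed in at about 18.6 s on the robot clock.

- **Last checks:** both core tops measured 98.6 mm, like the fixed spools, so they stand on the bottom. They sit within about 2 mm of the place centres. The last pictures show the ring of six complete, with the gripper clear and near-zero wrist force.
- **Not checked:** the arm hid the navy and red spools in the last top view, so I could not re-measure them. Neither was approached or touched.
- **Disagreed:** at the start the cameras showed the fingertips about 34 mm inside the upper brown box, with no force. I lifted straight out, and the box did not move.

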